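# Lock the shop scale for transport

### The job

The shop scale goes to the market stall, so lock it for the journey: take the flat driver from the tool block, set its blade in the slotted transport lock down in its well in the scale's deck and turn it clockwise until it just stops, fully home, the blade kept lightly pressed on the bottom of the slot, because a weighing cell lies beneath, and nothing forced. Then stand the driver back in a hole of the block, shoulder down on the wood, and disturb nothing else on the counter.

Things in the scene. Friction and masses are not known exactly. Their poses are not given: they have to be found in the camera images.
- scale: Shop scale, weighing pan off: white shell on blue base, 300 (x) x 320 (y) x 102 mm high, fixed. Origin: centre of underside; -x is the sloped key panel's side. The deck, 102 mm up, is flat from x = -75 to 150, y = -155 to 155 mm; near its corners stand four pan posts 16 mm across, 16 mm high, at x = -52 and 128, y = -125 and 125.
- lock_mouth (a point): Centre of the round mouth (27 mm across) of the lock's well, at deck height, axes as the scale's. Down in the well sits the lock: a steel head 24 mm across with one straight slot right across its middle, 3.6 mm wide, 3 mm deep, flat-floored. At lock angle 0 the head's top is 5 to 17 mm below the mouth: it differs each time and must be felt. Rigid to push on.
- lock (a joint): Transport lock angle, rad, 0 to 1.5, growing clockwise seen from above; 1.5 is the hard stop, locked. At 0 the slot lies along the scale's x axis, at a it is turned clockwise by a. On its cam it sinks 2.4 mm per rad (3.6 mm in all, over the slot's depth: the driver must follow). Turns stiffly (0.1 N m; do not force past 0.4), stays where left; 5 to 10 N of press suffices, over 20 N harms the cell.
- block: Wooden tool block 62 (x) x 210 (y) x 70 mm high, fixed. Origin: centre of its underside. Three upright through holes 19 mm across at x = 0, y = -70, 0 and 70 mm. The middle one is empty; the two drivers stand in the outer ones, which in which changes.
- driver_grip (a point): Centre of the flat driver's black handle, 105 mm straight above its blade's tip. Handle 70 mm tall, oblong: 30 mm along the driver's x, 20 mm between the broad flats (along y; grip across these); z up. Below it a round collar 27 mm across, 8 mm tall, whose underside is the shoulder, 43 mm below this point, resting on the block; then an 8 mm shank and the blade. Loose, 110 g, few mm of play.
- driver_tip (a point): Middle of the lower edge of the driver's blade, 62 mm below the shoulder. The blade is 12 mm wide along the driver's x, 2 mm thick along its y, flat and square-ended for its last 10 mm. Axes as the driver's.
- cross_driver_grip (a point): Bystander: centre of the handle of a cross-point driver, black, round (25 mm) and slimmer, in another hole of the block.
- jar_a: Bystander: honey jar, 66 mm across, 85 mm high, loose. Origin: centre of its underside.
- jar_b: Bystander: honey jar, 74 mm across, 115 mm high, loose. Origin: centre of its underside.
- jar_c: Bystander: small honey jar, 60 mm across, 70 mm high, loose. Origin: centre of its underside.
- carton: Bystander: gift carton 90 x 110 x 130 mm, loose. Origin: centre of its underside.
- pan: Bystander: the scale's steel weighing pan lying on the counter, 230 x 300 x 13 mm, loose. Origin: centre of its underside.
- bell: Bystander: counter bell 80 mm across, 50 mm high, loose. Origin: centre of its underside.
Not all that is in view belongs to the job. What is shaped like the part that bears driver_grip but blue or white is not meant.

How it is judged:
By the outcome, as a careful person would: the job done as asked, in the order asked, and still so for the second after the job is handed in, with the robot touching nothing.
It also fails if it takes over 67 s, if anything falls off the work surface, if the arm or the gripper's body presses on something with over 40 N, if the wrist force passes 120 N, or if a joint passes its speed limit or range.

### The arm

A 6-joint arm with a two-finger parallel gripper is mounted at the origin on the work surface. World frame = base frame: x ahead of the robot, y to its left, z up, the work surface at z = 0. Lengths are in m, angles in rad, forces in N, time in s.
With the tool pointing down it reaches from about 0.375 to 0.9 m from the base axis. Payload 3.1 kg.
Tool frame: the origin (TCP) lies midway between the tips of the shut fingers; the grasp point (between the pads) lies 19 mm behind it; x points along the fingers, z is the direction in which the jaws open and shut, and the axes are right-handed (so a half turn about x gives the same grasp; the last joint's range is limited). The gripper opens to 87 mm and grips with 3 to 60 N. Pads are 19 mm wide; open, the fingers measure 117 mm over their backs; the gripper's body (75 mm by 190 mm) begins 51 mm behind the grasp point.
Start: joints at [-1.405, 0.527, 1.433, -0, 1.181, -0.178], TCP at [0.211, -0.588, 0.223] pointing down, gripper open.
Joint ranges: [-3.08, 3.08], [-0.75, 2.2], [0.22, 2.44], [-1.43, 4.57], [0, 2.65], [-2.85, 2.85]. Speed limits (rad/s): [2.79, 2.79, 3.14, 3.14, 3.14, 3.14].

### API

Orientations are given as a unit quaternion [x, y, z, w].
In Python, from rig import robot, optics, workorder gives the robot as it stands.
- The arm moves only by the tool arm_command, never from a script. Its argument "plan" is a list of rows, each a list of 7 numbers: the shift along the tool's x, y, z in cm, then the turn, a rotation vector about the tool's x, y, z in rad, then the finger opening in cm, from 0 to 8.7. In form: [[x, y, z, ax, ay, az, gripper], ...]. A call has 1 to 12 rows; each row shifts and turns the pose as measured when the row begins, along the tool's axes as they then stand; what a row does not reach is not made up. A row lasts 1/8 s, in which the tool goes at most 62.5 mm and 10.7 degrees, less where a joint would pass 70% of its speed; a pose out of reach is approached as far as the arm can. A call with a gripper value outside its range is refused whole. The fingers move at their own pace and stop on an object; "grip_force" is the grip in N (left out, the last holds). Time passes only in rows, so rows that do not move let the fingers close. It gives the time, the measured TCP pose, the force and the opening at its end, in the units of the state.
- robot.get_obs(): the state, without advancing time (a new reading comes with each control period).
- optics.camera(name): name is "scene" or "top" or "wrist"; returns (picture, depth): 420x560x3 uint8, blue, green, red; 420x560 float32, m along the optical axis (not along the pixel's ray), 0 where there is no reading.
- optics.camera_info(name): a dict with "mtx" (3x3 intrinsics, pixels), "position" and "rotation" of the camera in the world; the wrist camera has in their place "tool_from_camera" (4x4, takes a point from camera to tool coordinates, whose origin is the TCP and whose axes are the tool frame's). Camera axes: x right, y down, z forward; pixel columns grow to the right and rows downward; lengths in m; the calibration is good to about 2 mm. The wrist camera is an equidistant fisheye: a pixel r from the principal point sees the ray r / f radians off the axis. A picture is of the moment at which its call begins: read the wrist's pose just before it. camera_info takes no time and is no camera call.
- workorder.hand_in(): hands the job in, once; it reports no verdict.
The state is a dict: "time": time; "q": joint angles; "joint_velocities": joint speeds; "joint_torque": joint torques, N m; "position": TCP position; "tool_rot": TCP orientation; "ft_force": force on the tool from outside, world axes, zero at the start; "moment": the same for the moment, N m; "grip_width": finger opening in m.
Only numpy, scipy, OpenCV 4.12 (cv2) and the standard library are available. Lean on these libraries where they do the work, as an engineer would, in place of code of your own. Each camera call takes 0.05 s, during which the arm holds its last target. There are 200 camera calls.

## Working session

There is one attempt and no reset: what is moved stays moved. The work goes in short steps, Python scripts to look and compute and a tool call to move; the robot and the scene stay as the last step left them, time stands still between calls to the robot, and variables do not carry over. Pictures are saved under pics/ and viewed, about 8 in all and at most 12, crops included, and the job is handed in when it is done.

Besides the shell and the picture viewer there is one more tool, called after "Request:" as name(argument=value, ...), one argument or row to a line, values as JSON. arm_command: Moves the arm, as the interface text tells. Its arguments: {"type":"object","properties":{"plan":{"type":"array"},"grip_force":{"type":"number"}},"required":["plan"]}

```bash
ls; mkdir -p pics
python3 - <<'E'
from rig import robot, optics, workorder
import cv2,numpy as np
o=robot.get_obs(); print(o)
for n in("scene","top"):
    p,d=optics.camera(n); cv2.imwrite(f"pics/{n}0.png",p); np.save(f"pics/{n}0.npy",d)
    print(n,optics.camera_info(n))
print(optics.camera_info("wrist"))
E
```

```text
pics
{'time': 0.0, 'q': array([-1.40450180e+00,  5.28450626e-01,  1.43392614e+00, -9.48631719e-06,
        1.18134448e+00, -1.78472973e-01]), 'joint_velocities': array([ 0.00034699, -0.00265377,  0.00143683,  0.00120375, -0.00057321,
       -0.00078652]), 'joint_torque': array([-7.00044166e-04, -4.40039349e+01, -1.76592708e+01,  6.32393430e-02,
        5.82275062e-02, -1.73384715e-04]), 'position': array([ 0.21115427, -0.58747391,  0.22157358]), 'tool_rot': array([ 0.40735564,  0.57888648, -0.40628924,  0.57782427]), 'ft_force': array([-0.58454395,  0.17488574, -0.40525155]), 'moment': array([-0.02072328, -0.03486725, -0.01962218]), 'grip_width': 0.08732967931380771}
scene {'mtx': array([[413.64053764,   0.        , 285.72155714],
       [  0.        , 413.64053764, 220.23270583],
       [  0.        ,   0.        ,   1.        ]]), 'position': array([1.23712426, 0.49453607, 0.85278958]), 'rotation': array([ 0.41175799,  0.80965743, -0.37759517, -0.17981125])}
top {'mtx': array([[522.00966278,   0.        , 280.2952741 ],
       [  0.        , 522.00966278, 213.80948249],
       [  0.        ,   0.        ,   1.        ]]), 'position': array([ 0.34091648, -0.06109676,  1.57790873]), 'rotation': array([-0.69852923,  0.71210464, -0.05037136,  0.04926072])}
{'mtx': array([[325.1922621 ,   0.        , 282.96534481],
       [  0.        , 325.1922621 , 201.44458487],
       [  0.        ,   0.        ,   1.        ]]), 'tool_from_camera': array([[-3.26884065e-06, -2.42119426e-01,  9.70246455e-01,
        -1.62809716e-01],
       [ 2.89310774e-04, -9.70246415e-01, -2.42119415e-01,
         6.49678537e-02],
       [ 9.99999958e-01,  2.79911303e-04,  7.32193396e-05,
        -8.73934496e-04],
       [ 0.00000000e+00,  0.00000000e+00,  0.00000000e+00,
         1.00000000e+00]])}
```

View pics/top0.png

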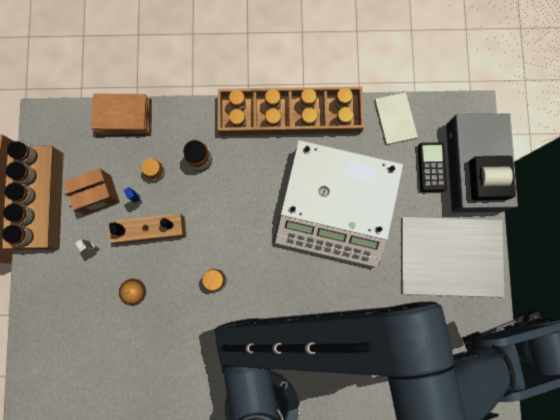

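View pics/scene0.png

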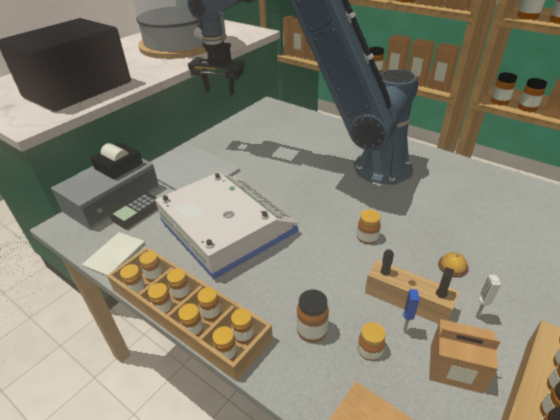

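The top view shows the block at (147,228) with black handles at about (116,229) and (166,225). The scale's lock is at (324,191). The scene view shows the same handles at (387,262) and (446,282). The blue (131,195) and white (84,245) drivers are decoys. Next I'll crop both handles and measure.

```bash
cat > h.py <<'E'
from rig import robot, optics, workorder
import cv2,numpy as np
from scipy.spatial.transform import Rotation as R
def pix2plane(n,uv,z):
    c=optics.camera_info(n); uv=np.atleast_2d(uv).astype(float)
    r=np.c_[uv,np.ones(len(uv))]@np.linalg.inv(c["mtx"]).T@R.from_quat(c["rotation"]).as_matrix().T
    p=c["position"]; return p+r*((z-p[2])/r[:,2])[:,None]
def cloud(n,d):
    c=optics.camera_info(n); v,u=np.indices(d.shape)
    K=c["mtx"]; P=np.stack([(u-K[0,2])/K[0,0]*d,(v-K[1,2])/K[1,1]*d,d],-1)
    return P@R.from_quat(c["rotation"]).as_matrix().T+c["position"]
E
python3 - <<'E'
from h import *
t=cv2.imread("pics/top0.png"); s=cv2.imread("pics/scene0.png")
a=cv2.resize(t[195:255,90:200],None,fx=5,fy=5,interpolation=3)
b=cv2.resize(s[240:340,350:470],None,fx=5,fy=5,interpolation=3)[:, :]
c=cv2.resize(t[130:280,270:410],None,fx=3,fy=3,interpolation=3)
W=np.zeros((600,800,3),np.uint8)
a=cv2.resize(a,(400,218)); b=cv2.resize(b,(400,333)); c=cv2.resize(c,(400,428))
W[:218,:400]=a; W[218:551,:400]=b; W[:428,400:]=c
cv2.imwrite("pics/crop0.png",W)
d=np.load("pics/top0.npy"); P=cloud("top",d); z=P[...,2]
v,u=np.indices(d.shape)
def rect(m,name):
    p=P[m][:,:2].astype(np.float32)
    print(name,len(p),"med z",np.median(z[m]).round(4),cv2.minAreaRect(p))
roi=(u>100)&(u<195)&(v>205)&(v<250)
rect(roi&(z>.06)&(z<.08),"block"); 
rect(roi&(u<140)&(z>.125),"dA"); rect(roi&(u>150)&(z>.125),"dB")
print("zA",z[roi&(u<140)].max(),"zB",z[roi&(u>150)].max())
roi=(u>270)&(u<410)&(v>130)&(v<280)
rect(roi&(z>.096)&(z<.107),"deck"); rect(roi&(z>.03)&(z<.13),"scale")
print("lock",pix2plane("top",[[324,191]],.102), "z",z[186:197,319:330].round(3)[::2])
E
```

```text
block 1275 med z 0.0708 ((0.5229101181030273, 0.32837754487991333), (0.06381838023662567, 0.21253710985183716), 5.271002769470215)
dA 118 med z 0.1483 ((0.43825089931488037, 0.17202487587928772), (0.5042306184768677, 0.032097578048706055), 70.98050689697266)
dB 75 med z 0.1424 ((0.44317519664764404, 0.1008697971701622), (0.3823588490486145, 0.02370096929371357), 61.28045654296875)
zA 1.577908733948609 zB 1.577908733948609
deck 7179 med z 0.1027 ((0.6096997261047363, -0.24218623340129852), (0.31055277585983276, 0.24988879263401031), 75.55542755126953)
scale 11493 med z 0.1016 ((0.6243237257003784, -0.20143790543079376), (0.3999840021133423, 0.3731312155723572), 76.48021697998047)
lock [[ 0.61417958 -0.19228977  0.102     ]] z [[0.103 0.105 0.102 0.101 0.105 0.102 0.1   0.109 0.108 0.102 0.101]
 [0.1   0.102 0.095 0.099 0.091 0.098 0.093 0.096 0.097 0.098 0.099]
 [0.104 0.1   0.094 0.096 0.095 0.098 0.101 0.094 0.095 0.093 0.101]
 [0.102 0.095 0.096 0.097 0.096 0.103 0.099 0.094 0.089 0.087 0.1  ]
 [0.104 0.105 0.098 0.094 0.102 0.102 0.094 0.099 0.1   0.108 0.101]
 [0.107 0.102 0.105 0.101 0.103 0.103 0.103 0.102 0.104 0.101 0.104]]
```

View pics/crop0.png

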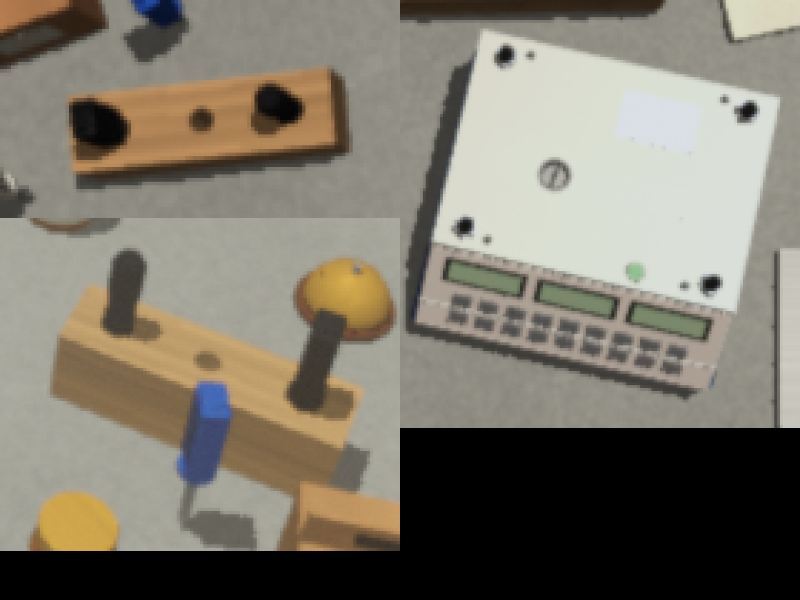

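Candidates: 
- black oblong handle, top (116,229) / scene (446,282), with a visible collar
- round black handle, top (166,225), the cross-point
- blue, top (131,195)
- white, top (84,245)

I choose the oblong black one in the +y hole. I'll move there and check it with the wrist camera.

Request:
arm_command(
  plan=[
    [-0.9,5,-2.8,0,0,0,8],
    [-0.9,5,-2.8,0,0,0,8],
    [-0.9,5,-2.8,0,0,0,8],
    [-0.9,5,-2.8,0,0,0,8],
    [-0.9,5,-2.8,0,0,0,8],
    [-0.9,5,-2.8,0,0,0,6],
    [-0.9,5,-2.8,0,0,0,5],
    [-0.9,5,-2.8,0,0,0,5],
    [-0.9,5,-2.8,0,0,0,5],
    [0,1.5,-5.6,0,0,0,5],
    [0,1.5,-5.6,0,0,0,5],
    [0,1.5,-5.6,0,0,0,5],
  ],
  grip_force=25,
)

```text
time: 1.6
position: [0.5468, -0.0123, 0.3015]
tool_rot: [0.411, 0.578, -0.408, 0.575]
ft_force: [0.5, -0.5, -0.1]
grip_width: 0.0501
```

Request:
arm_command(
  plan=[
    [0,1.2,-5.6,0,0,0,5],
    [0,1.2,-5.6,0,0,0,5],
    [0,1.2,-5.6,0,0,0,5],
    [0,1.2,-5.6,0,0,0,5],
    [0,1.2,-5.6,0,0,0,5],
    [0,1.2,-5.6,-0.17,0,0,5],
    [0,0,0,-0.18,0,0,5],
    [0,0,0,-0.18,0,0,5],
    [0,0,0,-0.18,0,0,5],
    [0,0,0,-0.18,0,0,5],
    [0,0,0,-0.18,0,0,5],
    [0,0,0,-0.18,0,0,5],
  ],
)

```text
time: 3.1
position: [0.4957, 0.3449, 0.2973]
tool_rot: [-0.02, 0.711, 0.022, 0.702]
ft_force: [-0.2, 0.7, 0.2]
grip_width: 0.0503
```

```bash
cat >> h.py <<'E'
def tool(o=None):
    o=o or robot.get_obs(); T=np.eye(4); T[:3,:3]=R.from_quat(o["tool_rot"]).as_matrix(); T[:3,3]=o["position"]; return T
def wray(T,uv):
    c=optics.camera_info("wrist"); K=c["mtx"]; uv=np.atleast_2d(uv).astype(float)
    x=(uv-K[:2,2])/K[0,0]; r=np.linalg.norm(x,axis=1,keepdims=True)
    d=np.c_[np.sinc(r/np.pi)*x,np.cos(r)]
    M=T@c["tool_from_camera"]; return M[:3,3],d@M[:3,:3].T
def wplane(T,uv,z):
    o,d=wray(T,uv); return o+d*((z-o[2])/d[:,2])[:,None]
def wproj(T,p):
    c=optics.camera_info("wrist"); K=c["mtx"]; M=np.linalg.inv(T@c["tool_from_camera"])
    q=np.atleast_2d(p)@M[:3,:3].T+M[:3,3]; r=np.linalg.norm(q[:,:2],axis=1,keepdims=True)
    return q[:,:2]/r*np.arctan2(r,q[:,2:])*K[0,0]+K[:2,2]
def zyaw(T): return np.degrees(np.arctan2(T[1,2],T[0,2]))
def shot(name):
    o=robot.get_obs(); p,d=optics.camera("wrist"); cv2.imwrite(f"pics/{name}.png",p); T=tool(o); np.savez(f"pics/{name}.npz",T=T,d=d)
    print("t",o["time"],"pos",o["position"].round(4),"zyaw",zyaw(T).round(2),"down",T[:3,0].round(4),"q",o["q"].round(3),"F",o["ft_force"].round(1)); return p,d,T
E
python3 -c "
from h import *
p,d,T=shot('w1')
print(wproj(T,[[.5165,.3981,.148],[.5165,.3981,.078],[.5229,.3284,.07],[.529,.259,.148]]))"
```

```text
t 3.1 pos [0.4957 0.3449 0.2973] zyaw 3.42 down [-0.0129  0.0031 -0.9999] q [0.419 0.429 1.389 0.008 1.335 0.357] F [-0.2  0.7  0.2]
[[310.96540954 137.78566488]
 [306.62991094 135.10035057]
 [307.36962773 192.0461579 ]
 [312.04606799 271.64959776]]
```

View pics/w1.png

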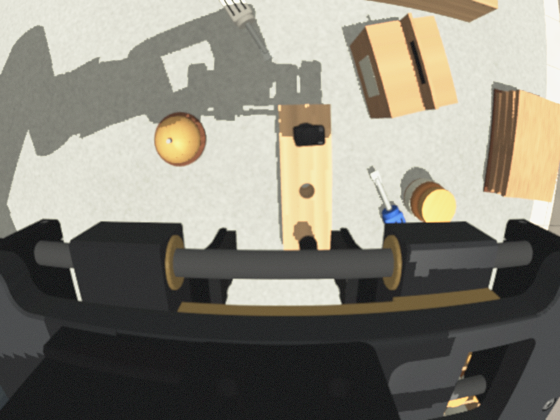

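The oblong handle with its collar is at (310,133), the empty hole is at (306,190) and the cross driver is at (308,243), so the choice holds. The handle's long side runs along the image's horizontal. I'll measure it from the mask.

Run:
```python
from h import *
p=cv2.imread("pics/w1.png"); T=np.load("pics/w1.npz")["T"]
roi=p[112:156,284:336]; m=(roi.max(2)<60).astype(np.uint8)
c=max(cv2.findContours(m,0,1)[0],key=cv2.contourArea).reshape(-1,2)+[284,112]
print("bbox",c.min(0),c.max(0))
for z in(.148,):
    w=wplane(T,c,z)[:,:2].astype(np.float32); print(cv2.minAreaRect(w))
# brighter top face
g=roi.max(2); print(np.array2string(g[10:38:2,8:48:2],max_line_width=200))
cv2.imwrite("pics/c1.png",cv2.resize(cv2.convertScaleAbs(p[100:210,250:370],alpha=2.0),None,fx=5,fy=5,interpolation=2))
# hole
r=p[178:202,294:320]; mm=(cv2.cvtColor(r,6)<90).astype(np.uint8); k=max(cv2.findContours(mm,0,1)[0],key=cv2.contourArea)
(cx,cy),rad=cv2.minEnclosingCircle(k); print("hole",cx+294,cy+178,rad,wplane(T,[cx+294,cy+178],.07))
```

```text
bbox [294 124] [323 144]
((0.5139350891113281, 0.4015616774559021), (0.027844468131661415, 0.019260287284851074), 4.050945281982422)
[[146 146 149 156 156 140 124 120 137 154 164 168 165 162 159 159 159 162 157 176]
 [148 147 145 130  76  53  44  38  50  73 111 123 121 126 125 139 159 161 159 175]
 [143 100  73  53  36  37  36  36  38  36  40  37  34  42  54  66 141 161 158 173]
 [119  42  35  39  40  40  38  41  43  42  44  41  42  49  69  63 103 159 164 175]
 [120  42  41  47  43  40  41  43  49  45  41  41  38  46  74  65  85 159 167 180]
 [123  40  44  43  39  42  41  45  43  47  42  43  42  43  47  40  83 160 168 184]
 [131  50  39  41  40  43  39  41  42  42  42  37  40  41  45  40  76 158 166 234]
 [176  54  36  39  41  42  40  39  41  41  39  42  41  37  36  36  69 155 192 248]
 [229  65  37  40  38  40  39  40  38  38  45  40  36  35  41  41 113 246 247 247]
 [245 121  35  35  42  36  39  41  38  44  39  40  38  38  43  37 100 246 247 247]
 [245 181  34  35  34  38  34  39  37  40  39  38  37  71  95  71 104 245 247 247]
 [245 228  72  36  37  34  33  37  45  54  63  73  85  87  95 116 216 247 247 247]
 [244 243 203 156 159 198 218 215 221 225 234 245 250 249 248 247 246 246 247 247]
 [244 243 243 246 247 247 247 247 246 246 247 247 247 246 245 245 245 246 247 247]]Traceback (most recent call last):
  File "<stdin>", line 12, in <module>
ValueError: max() iterable argument is empty
```

View pics/c1.png

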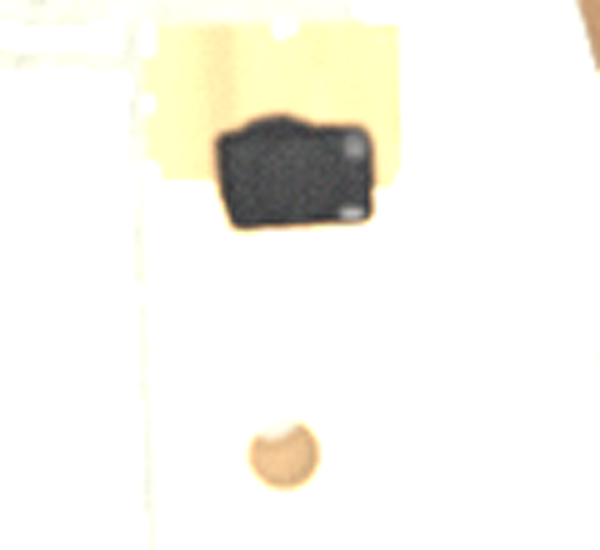

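```bash
cat >> h.py <<'E'
def goal(pos,yaw,T=None):
    """shift (cm) and turn (rad) in tool axes to TCP pos, pointing down, tool-z at world yaw deg"""
    T=tool() if T is None else T; a=np.radians(yaw)
    z=np.array([np.cos(a),np.sin(a),0]); x=np.array([0,0,-1.]); G=np.c_[x,np.cross(z,x),z]
    s=T[:3,:3].T@(np.array(pos)-T[:3,3])*100; r=R.from_matrix(T[:3,:3].T@G).as_rotvec()
    print("shift cm",s.round(2),"turn",r.round(3),"| zyaw",zyaw(T).round(2)); return s,r
E
python3 - <<'E'
from h import *
T=np.load("pics/w1.npz")["T"]
f=lambda a:np.array(a)/5+[250,100]
e=wplane(T,f([[235,225],[365,217],[222,138],[360,128]]),.148)[:,:2]
print(e.round(4),np.degrees(np.arctan2(*(e[1]-e[0])[::-1])),np.degrees(np.arctan2(*(e[3]-e[2])[::-1])))
print("hole",wplane(T,f([[284,455]]),.07))
goal([.514,.400,.20],95)
E
```

```text
[[0.5036 0.3902]
 [0.5285 0.3935]
 [0.5001 0.4068]
 [0.5263 0.4106]] 7.575014496171679 8.289968475846278
hole [[0.52209974 0.32966554 0.07      ]]
shift cm [9.72 5.35 2.31] turn [-1.594 -0.007 -0.013] | zyaw 3.65
```

Request:
arm_command(
  plan=[
    [0,5.4,2.3,-0.1,0,0,4.5],
    [1.2,0,0,-0.18,0,0,4.5],
    [1.2,0,0,-0.18,0,0,4.5],
    [1.2,0,0,-0.18,0,0,4.5],
    [1.2,0,0,-0.18,0,0,4.5],
    [1.2,0,0,-0.18,0,0,4.5],
    [1.2,0,0,-0.18,0,0,4.5],
    [1.2,0,0,-0.18,0,0,4.5],
    [1.2,0,0,-0.18,0,0,4.5],
    [0,0,0,-0.16,0,0,4.5],
  ],
)

```text
time: 4.4
position: [0.5104, 0.3999, 0.1919]
tool_rot: [-0.546, 0.448, 0.558, 0.436]
ft_force: [-0.4, -0.5, -1.1]
grip_width: 0.045
```

Run:
```python
from h import *
p,d,T=shot('w2'); q=np.array([[.5145,.4005,.148],[.5157,.3994,.113]]); print(wproj(T,q))
goal([.5145,.4003,.16],98)
u,v=wproj(T,q[0])[0].astype(int)
c=p[max(v-80,0):v+80,u-110:u+110]; cv2.imwrite("pics/c2.png",cv2.resize(cv2.convertScaleAbs(c,alpha=1.6),None,fx=3.6,fy=3.6,interpolation=2)); print(u,v)
```

```text
t 4.4 pos [0.5104 0.3999 0.1919] zyaw 102.69 down [-0.024  -0.0031 -0.9997] q [ 0.488  0.601  1.383  0.009  1.18  -1.307] F [-0.4 -0.5 -1.1]
[[281.22020811 230.70667922]
 [279.63229187 218.06856199]]
shift cm [ 3.23 -0.45 -0.06] turn [ 0.085  0.001 -0.023] | zyaw 102.89
281 230
```

View pics/c2.png

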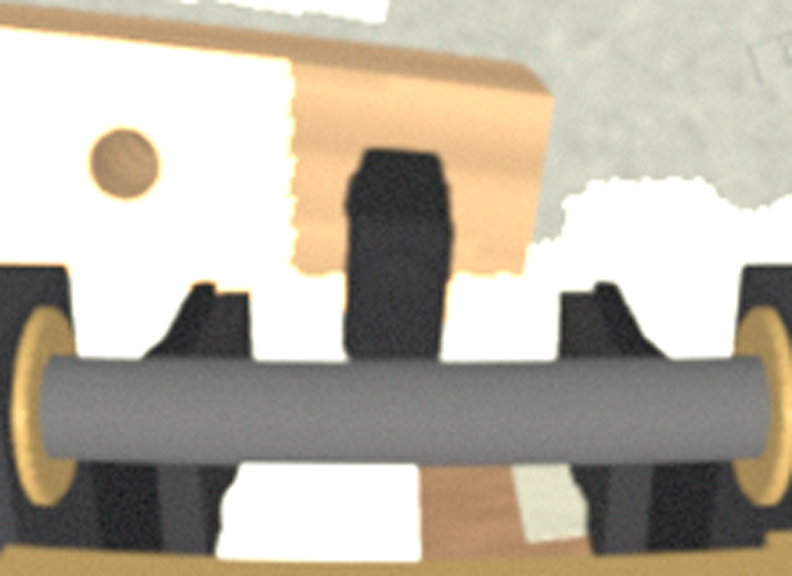

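The handle sits between the open fingers, centre about (393,250) in the crop and nearly parallel to the pads. Descending to grip.

Request:
arm_command(
  plan=[
    [1,-0.4,-0.1,0.08,0,-0.022,4.5],
    [3,0,0,0,0,0,4.5],
    [3,0,0,0,0,0,4.5],
    [2,0,0,0,0,0,4.5],
    [0.6,0,0,0,0,0,4.5],
    [0,0,0,0,0,0,4.5],
  ],
)

```text
time: 5.2
position: [0.5157, 0.4005, 0.094]
tool_rot: [-0.528, 0.469, 0.529, 0.47]
ft_force: [0.2, 0.1, 0.4]
grip_width: 0.045
```

Run:
```python
from h import *
goal([.5145,.4,.094],98); print(robot.get_obs()["position"], tool()[:3,0])
```

```text
shift cm [ 0.    0.12 -0.04] turn [-0.021  0.002  0.001] | zyaw 96.78
[0.5156727  0.40054282 0.09404643] [ 8.58155764e-04  2.42150734e-03 -9.99996700e-01]
```

Request:
arm_command(
  plan=[
    [0,0,0,0,0,0,2.5],
    [0,0,0,0,0,0,1.5],
    [0,0,0,0,0,0,1],
    [0,0,0,0,0,0,1],
    [-3,0,0,0,0,0,1],
    [-5,0,0,0,0,0,1],
    [-5,0,0,0,0,0,1],
    [-4,0,0,0,0,0,1],
    [0,0,0,0,0,0,1],
  ],
  grip_force=45,
)

```text
time: 6.32
position: [0.5163, 0.4004, 0.2707]
tool_rot: [0.528, -0.468, -0.528, -0.472]
ft_force: [-0.1, -0.3, -0.4]
grip_width: 0.0194
```

Run:
```python
from h import *
p,d,T=shot('w3'); print(robot.get_obs()["grip_width"])
print("pred tip",wproj(T,T[:3,3]+.086*T[:3,0]), "top",wproj(T,T[:3,3]-.054*T[:3,0]))
# approach pose above lock
goal([.614,-.192,.25],75.6)
```

```text
t 6.325 pos [0.5163 0.4004 0.2707] zyaw 96.63 down [ 0.0042  0.0041 -1.    ] q [ 0.488  0.519  1.306  0.002  1.312 -1.199] F [-0.1 -0.3 -0.4]
0.019721672009117376
pred tip [[282.09097019 207.09454277]] top [[281.17534388 300.7722855 ]]
shift cm [  1.73  -3.   -59.91] turn [ 0.367  0.002 -0.   ] | zyaw 96.63
```

View pics/w3.png

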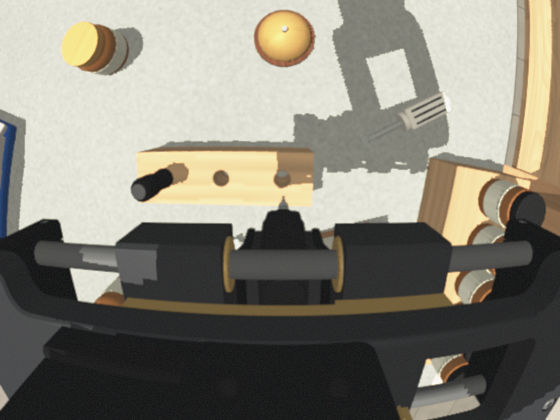

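The driver is held with its blade tip at about (284,200), and both block holes are free. Carrying it over the lock.

Request:
arm_command(
  plan=[
    [0,-0.3,-6,0,0,0,1],
    [0,-0.3,-6,0,0,0,1],
    [0,-0.3,-6,0,0,0,1],
    [0,-0.3,-6,0,0,0,1],
    [0,-0.3,-6,0,0,0,1],
    [0,-0.3,-6,0,0,0,1],
    [0,-0.3,-6,0,0,0,1],
    [0,-0.3,-6,0,0,0,1],
    [0,-0.3,-6,0,0,0,1],
    [0,-0.3,-6,0.12,0,0,1],
    [0,0,0,0.13,0,0,1],
    [0,0,0,0.13,0,0,1],
  ],
)

```text
time: 7.88
position: [0.6031, -0.2095, 0.2352]
tool_rot: [-0.413, 0.574, 0.44, 0.553]
ft_force: [-0.5, 1.1, -0.3]
grip_width: 0.0192
```

Run:
```python
from h import *
p,d,T=shot('w4'); goal([.614,-.192,.25],75.6)
print("tip",wproj(T,T[:3,3]+.086*T[:3,0]),"lock",wproj(T,[.614,-.192,.102]))
cv2.imwrite("pics/c4.png",cv2.resize(cv2.convertScaleAbs(p[90:240,170:400],alpha=1.0),None,fx=3.4,fy=3.4,interpolation=2))
```

```text
t 7.875 pos [ 0.6031 -0.2095  0.2352] zyaw 74.21 down [-0.0467  0.0117 -0.9988] q [-0.503  0.554  1.344 -0.013  1.29  -1.794] F [-0.5  1.1 -0.3]
shift cm [-1.55 -0.5   2.  ] turn [-0.027 -0.002 -0.049] | zyaw 74.06
tip [[282.62703763 207.37467628]] lock [[303.9402411  206.88306293]]
```

View pics/c4.png

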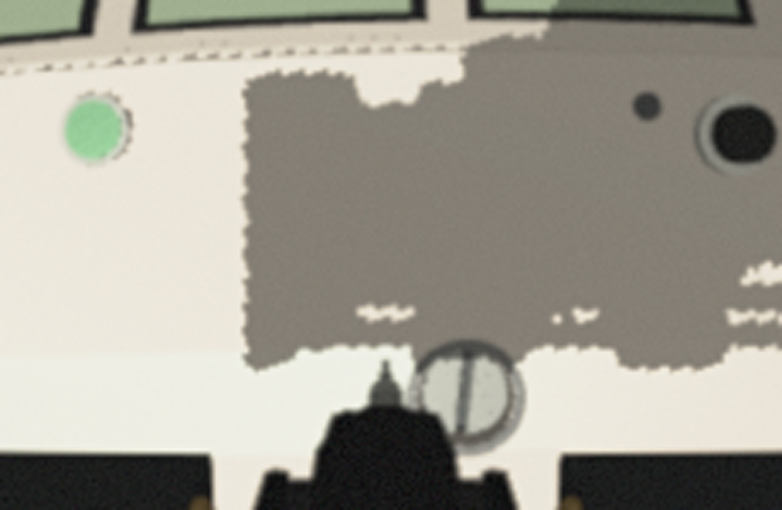

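The crop shows the lock at (467,396), which is full-image (307.4,206.5), with its slot near vertical. The blade tip is at (283.5,196.5), a few pixels off prediction, so I'll check it in depth.

Run:
```python
from h import *
p=cv2.imread("pics/w4.png"); f=np.load("pics/w4.npz"); T,d=f["T"],f["d"]
print(np.array2string(d[192:222,277:291].round(3)[::2],max_line_width=200))
g=p.max(2); print(np.array2string(g[192:222,277:291][::2],max_line_width=200))
c=optics.camera_info("wrist")["tool_from_camera"]
for uv in [(283,198),(283,200),(283,203),(283,206),(283,212),(283,218)]:
    o,r=wray(np.eye(4),uv); rc=r[0]@c[:3,:3]; print(uv,((o+r[0]*d[uv[1],uv[0]]/rc[2])*1000).round(1))
for h in (.034,.07,.076,.086,.096): print(h,wproj(np.eye(4),[h,0,0]))
# lock: mouth circle + slot
for z in(.102,.095,.088): print(z,wplane(T,[307.4,206.5],z))
print(d[203:211,303:312].round(3))
```

```text
[[0.303 0.302 0.303 0.303 0.302 0.302 0.303 0.302 0.303 0.303 0.303 0.303 0.302 0.301]
 [0.303 0.303 0.304 0.303 0.301 0.303 0.304 0.303 0.304 0.303 0.303 0.303 0.303 0.304]
 [0.303 0.302 0.303 0.302 0.302 0.256 0.257 0.302 0.303 0.302 0.303 0.305 0.304 0.304]
 [0.304 0.303 0.303 0.302 0.304 0.249 0.249 0.303 0.304 0.304 0.304 0.304 0.305 0.303]
 [0.304 0.304 0.304 0.304 0.245 0.246 0.246 0.246 0.305 0.304 0.304 0.304 0.304 0.304]
 [0.304 0.306 0.242 0.243 0.242 0.243 0.243 0.242 0.242 0.243 0.242 0.304 0.304 0.304]
 [0.305 0.246 0.24  0.24  0.24  0.24  0.239 0.239 0.24  0.241 0.241 0.248 0.306 0.304]
 [0.305 0.241 0.237 0.    0.235 0.235 0.235 0.235 0.236 0.235 0.237 0.24  0.304 0.304]
 [0.306 0.235 0.233 0.23  0.229 0.228 0.228 0.228 0.23  0.23  0.232 0.235 0.305 0.305]
 [0.184 0.184 0.184 0.185 0.184 0.185 0.185 0.184 0.185 0.185 0.185 0.184 0.184 0.184]
 [0.18  0.181 0.18  0.181 0.181 0.181 0.18  0.18  0.179 0.18  0.181 0.181 0.18  0.18 ]
 [0.176 0.178 0.176 0.176 0.176 0.177 0.176 0.176 0.177 0.177 0.177 0.177 0.176 0.177]
 [0.171 0.173 0.173 0.172 0.172 0.173 0.173 0.174 0.172 
[... 1331 characters left out ...]
076 [[282.61395517 210.78254438]]
0.086 [[282.62703763 207.37467628]]
0.096 [[282.63919543 204.21305428]]
0.102 [[ 0.61453358 -0.18875885  0.102     ]]
0.095 [[ 0.61612765 -0.18865964  0.095     ]]
0.088 [[ 0.61772172 -0.18856042  0.088     ]]
[[0.314 0.312 0.315 0.315 0.314 0.316 0.313 0.313 0.312]
 [0.312 0.312 0.315 0.316 0.315 0.315 0.313 0.313 0.312]
 [0.313 0.312 0.316 0.317 0.316 0.315 0.312 0.314 0.313]
 [0.313 0.313 0.315 0.316 0.314 0.315 0.313 0.312 0.312]
 [0.313 0.311 0.315 0.317 0.317 0.312 0.313 0.314 0.313]
 [0.313 0.312 0.318 0.316 0.317 0.313 0.313 0.314 0.314]
 [0.312 0.312 0.317 0.317 0.316 0.314 0.314 0.314 0.312]
 [0.314 0.317 0.316 0.316 0.316 0.315 0.313 0.314 0.315]]
```

The point I saw is the near corner of the 12 mm blade. The driver is upright, its axis about 3 mm along tool +y. I'll level up, centre over the lock and look closely.

Request:
arm_command(
  plan=[
    [0,-0.8,2.3,-0.027,-0.002,-0.049,1],
    [1.0,0,0,0,0,0,1],
    [0.9,0,0,0,0,0,1],
    [0,0,0,0,0,0,1],
  ],
)

```text
time: 8.43
position: [0.6132, -0.189, 0.2075]
tool_rot: [-0.431, 0.56, 0.438, 0.556]
ft_force: [0.4, 0.4, -1.0]
grip_width: 0.0201
```

Run:
```python
from h import *
p,d,T=shot('w5'); goal([.6174,-.1895,.19],75.6)
print("tip corner",wproj(np.eye(4),[.086,.009,.0003]),"tip",wproj(np.eye(4),[.086,.003,.0003]),"lock",wproj(T,[[.6145,-.1888,.102],[.6145,-.1888,.092]]))
cv2.imwrite("pics/c5.png",cv2.resize(p[165:235,233:333],None,fx=8,fy=8,interpolation=2))
```

```text
t 8.425 pos [ 0.6132 -0.189   0.2075] zyaw 75.83 down [-0.0108  0.0048 -0.9999] q [-4.720e-01  5.710e-01  1.394e+00 -1.000e-03  1.188e+00 -1.796e+00] F [ 0.4  0.4 -1. ]
shift cm [ 1.79 -0.4   0.07] turn [ 0.004  0.002 -0.011] | zyaw 75.82
tip corner [[282.95814854 196.25594654]] tip [[282.95598978 203.65459356]] lock [[282.94382264 204.14223335]
 [282.92195874 201.4333266 ]]
```

View pics/c5.png

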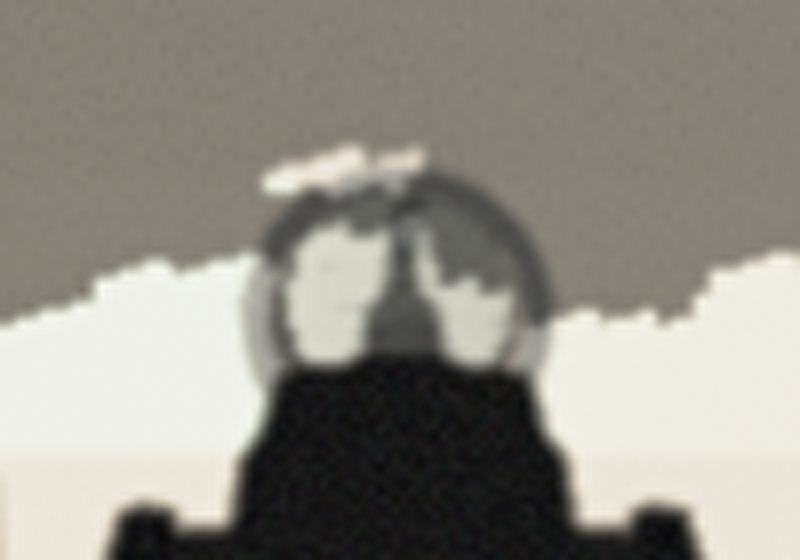

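Blade and slot line up horizontally in the crop: slot top at (405,205), blade at (403,300), well centre about (400,310). Now the slot angle from w4, where it was unobstructed.

Run:
```python
from h import *
p=cv2.imread("pics/w4.png"); T=np.load("pics/w4.npz")["T"]
g=cv2.cvtColor(p,6).astype(float); pts=[]
for v in range(196,219):
    r=g[v,300:316]; w=np.clip(np.percentile(r,60)-r-25,0,None); w[[0,1,-2,-1]]=0
    if w.sum()>0: pts.append((300+(w*np.arange(16)).sum()/w.sum(),v))
pts=np.array(pts); print(pts.round(1).tolist())
W=wplane(T,pts,.092)[:,:2]
vx,vy,x0,y0=cv2.fitLine(W.astype(np.float32),cv2.DIST_HUBER,0,.001,.001).ravel()
a=np.degrees(np.arctan(vy/vx)); print("slot yaw",a,"-> z yaw",a+90,"pt",x0,y0)
n=np.array([-vy,vx]); 
T5=tool(); tip=(T5@[.086,.003,.0003,1])[:3]; print("tip",tip,"off across slot mm",(tip[:2]-[x0,y0])@n*1000, "n",n)
```

```text
[[307.2, 196.0], [307.3, 197.0], [306.9, 198.0], [306.6, 199.0], [306.6, 200.0], [306.6, 201.0], [306.5, 202.0], [306.3, 203.0], [306.3, 204.0], [306.2, 205.0], [306.1, 206.0], [305.9, 207.0], [305.7, 208.0], [305.6, 209.0], [305.5, 210.0], [305.5, 211.0], [305.4, 212.0], [305.4, 213.0], [305.3, 214.0], [305.1, 215.0], [305.4, 216.0]]
slot yaw -21.052727 -> z yaw 68.94727 pt 0.6165053 -0.18992612
tip [ 0.60980483 -0.18783473  0.12202512] off across slot mm -0.4552045357849516 n [0.35922697 0.93325025]
```

Request:
arm_command(
  plan=[
    [0,-0.4,2.0,0.05,0,-0.011,1],
    [0,0,0,0.05,0,0,1],
    [0,0,0,0,0,0,1],
  ],
)

```text
time: 8.85
position: [0.6229, -0.1721, 0.2084]
tool_rot: [-0.405, 0.579, 0.405, 0.58]
ft_force: [0.9, 0.1, -0.7]
grip_width: 0.0201
```

Run:
```python
from h import *
p,d,T=shot('w6')
c=wproj(T,[.6165,-.1899,.092])[0]; print("slot pred",c)
g=cv2.cvtColor(p,6).astype(float); pts=[]; u0=int(c[0])-8
for v in range(int(c[1])-10,int(c[1])+12):
    r=g[v,u0:u0+16]; w=np.clip(np.percentile(r,60)-r-25,0,None); w[[0,1,-2,-1]]=0
    if w.sum()>0: pts.append((u0+(w*np.arange(16)).sum()/w.sum(),v))
pts=np.array(pts); print(pts.round(1).tolist())
for z in (.088,.092,.096):
    W=wplane(T,pts,z)[:,:2]; vx,vy,x0,y0=cv2.fitLine(W.astype(np.float32),cv2.DIST_HUBER,0,.001,.001).ravel()
    print(z,"slot yaw",np.degrees(np.arctan(vy/vx)),x0,y0)
cv2.imwrite("pics/c6.png",cv2.resize(p[165:235,248:348],None,fx=8,fy=8,interpolation=2))
```

```text
t 8.85 pos [ 0.6229 -0.1721  0.2084] zyaw 69.89 down [ 1.8e-03  1.0e-04 -1.0e+00] q [-4.430e-01  5.710e-01  1.392e+00  1.000e-03  1.177e+00 -1.663e+00] F [ 0.9  0.1 -0.7]
slot pred [261.20141482 198.28545557]
[[260.5, 188.0], [260.5, 189.0], [260.5, 190.0], [260.5, 191.0], [260.5, 192.0], [260.5, 193.0], [260.5, 194.0], [260.5, 195.0], [260.4, 196.0], [260.4, 197.0], [260.5, 198.0], [260.5, 199.0], [260.5, 200.0], [260.5, 201.0], [260.5, 202.0], [260.5, 203.0], [260.6, 204.0], [260.6, 205.0], [260.5, 206.0], [260.5, 207.0], [260.6, 208.0], [260.6, 209.0]]
0.088 slot yaw -20.848354 0.6164346 -0.19083071
0.092 slot yaw -20.845757 0.6156351 -0.19023845
0.096 slot yaw -20.843578 0.6148356 -0.18964618
```

View pics/c6.png

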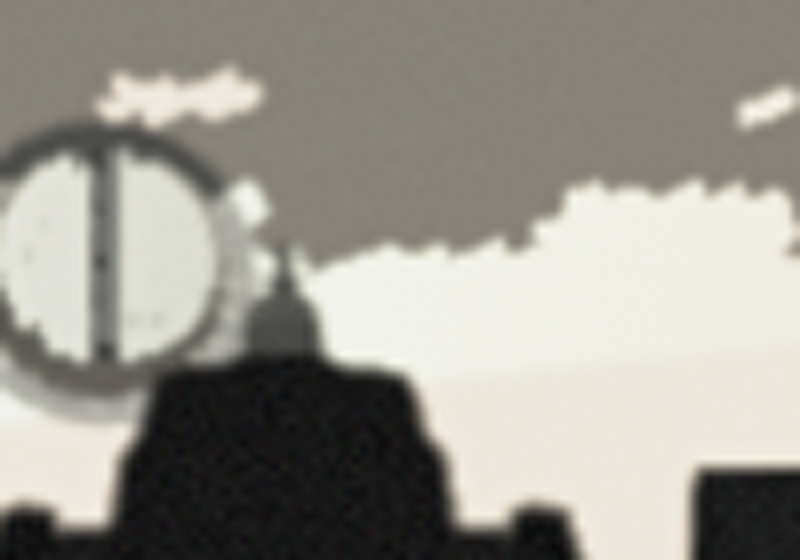

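Confirmed: the slot runs at yaw −20.85°, seen clear at crop column 105, and the blade is at (285,255). Computing the final centring.

Run:
```python
from h import *
T=np.load("pics/w6.npz")["T"]; h=wplane(T,[260.5,197.1],.092)[0]; print("head",h)
a=np.radians(69.15); z=np.array([np.cos(a),np.sin(a)]); y=np.array([-z[1],z[0]])
t=h[:2]-.003*y-.0004*z; print(t); goal([*t,.196],69.15)
```

```text
head [ 0.61528016 -0.19009741  0.092     ]
[ 0.61794134 -0.19153898]
shift cm [ 1.24 -0.2  -2.01] turn [0.013 0.001 0.002] | zyaw 69.9
```

Request:
arm_command(
  plan=[
    [0,-0.2,-2.0,0.013,0,0,1],
    [0.6,0,0,0,0,0,1],
    [0.3,0,0,0,0,0,1],
    [0,0,0,0,0,0,1],
  ],
)

```text
time: 9.4
position: [0.6172, -0.1944, 0.1989]
tool_rot: [-0.401, 0.582, 0.4, 0.583]
ft_force: [0.8, 1.0, -0.5]
grip_width: 0.0198
```

Run:
```python
from h import *
goal([.6179,-.1915,.186],69.15); o=robot.get_obs(); print(o["position"],o["ft_force"],o["moment"],"q6",o["q"][5])
```

```text
shift cm [1.29 0.04 0.29] turn [-0.002  0.001  0.002] | zyaw 69.06
[ 0.6171966  -0.19438173  0.19885243] [ 0.81252791  1.00773434 -0.48617596] [ 0.05073752 -0.14514967  0.03772393] q6 -1.6836181746079302
```

Request:
arm_command(
  plan=[
    [0.6,0.04,0.28,0,0,0,1],
    [0,0,0,0,0,0,1],
    [0,0,0,0,0,0,1],
  ],
)

```text
time: 9.78
position: [0.6179, -0.1907, 0.1922]
tool_rot: [-0.401, 0.582, 0.401, 0.583]
ft_force: [-0.1, -0.1, -1.0]
grip_width: 0.0198
```

Run:
```python
from h import *
goal([.6179,-.1915,.186],69.15); o=robot.get_obs(); print(o["position"],o["ft_force"],o["moment"])
p,d,T=shot('w7')
print("tip corner",wproj(np.eye(4),[.086,.009,.0004]),"slot upper end", wproj(T,[[.6153+k*.9345,-.1901-k*.356,.092] for k in (-.012,-.006,0)]))
cv2.imwrite("pics/c7.png",cv2.resize(p[175:225,243:323],None,fx=8,fy=8,interpolation=2))
```

```text
shift cm [ 0.62 -0.03 -0.08] turn [-0.001  0.001  0.001] | zyaw 69.11
[ 0.61790467 -0.19069059  0.19221972] [-0.05866303 -0.07856599 -0.96897034] [ 0.0755745  -0.15876414 -0.01875079]
t 9.775 pos [ 0.6179 -0.1907  0.1922] zyaw 69.11 down [ 1.5e-03  4.0e-04 -1.0e+00] q [-4.720e-01  5.890e-01  1.406e+00  1.000e-03  1.145e+00 -1.679e+00] F [-0.1 -0.1 -1. ]
tip corner [[283.25602471 196.27489197]] slot upper end [[282.18317162 185.55534605]
 [282.18880709 192.65920378]
 [282.19462962 199.69471132]]
```

View pics/c7.png

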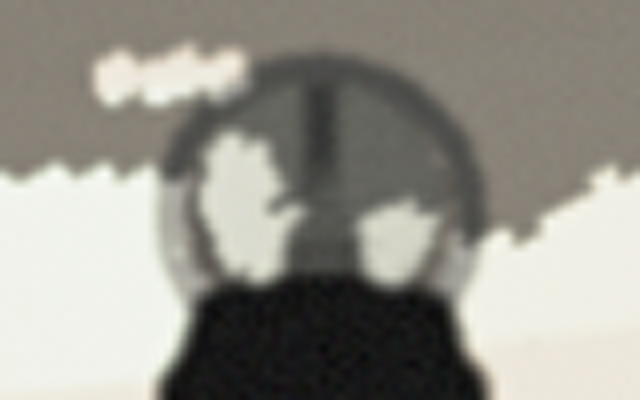

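The blade lies within the slot's column, slot at crop (320,130), and needs about −0.8 mm across. Correcting and descending in small guarded steps.

Request:
arm_command(
  plan=[
    [0.3,-0.03,-0.07,0,0,0,1],
    [0.2,0,0,0,0,0,1],
    [0,0,0,0,0,0,1],
  ],
)

```text
time: 10.2
position: [0.618, -0.1914, 0.187]
tool_rot: [-0.401, 0.582, 0.401, 0.583]
ft_force: [-0.6, 0.2, -1.0]
grip_width: 0.0198
```

```bash
cat > s.py <<'E'
from h import *
import sys
o=robot.get_obs(); print("t",o["time"],"pos",o["position"].round(5),"F",o["ft_force"].round(2),"M",o["moment"].round(3),"q",o["q"].round(3)); goal([.6179,-.1915,.18],float(sys.argv[1]) if len(sys.argv)>1 else 69.15)
E
python3 s.py
```

```text
t 10.2 pos [ 0.61802 -0.1914   0.187  ] F [-0.6   0.17 -1.04] M [ 0.054 -0.21   0.015] q [-4.730e-01  5.950e-01  1.410e+00  1.000e-03  1.134e+00 -1.680e+00]
shift cm [ 0.7   0.01 -0.01] turn [-0.     0.001  0.001] | zyaw 69.12
```

Request:
arm_command(
  plan=[
    [0.1,0,0,0,0,0,1],
    [0.1,0,0,0,0,0,1],
    [0.1,0,0,0,0,0,1],
    [0.1,0,0,0,0,0,1],
  ],
)

```text
time: 10.7
position: [0.6181, -0.1915, 0.183]
tool_rot: [-0.401, 0.582, 0.401, 0.583]
ft_force: [0.0, -0.1, -1.7]
grip_width: 0.0199
```

Request:
arm_command(
  plan=[
    [0.08,0,0,0,0,0,1],
    [0.08,0,0,0,0,0,1],
    [0.08,0,0,0,0,0,1],
  ],
)

```text
time: 11.08
position: [0.6181, -0.1915, 0.1804]
tool_rot: [-0.401, 0.582, 0.401, 0.583]
ft_force: [1.1, -0.8, -0.1]
grip_width: 0.0197
```

```bash
python3 s.py
```

```text
t 11.075 pos [ 0.61815 -0.19152  0.18037] F [ 1.14 -0.8  -0.07] M [ 0.04  -0.177  0.028] q [-4.730e-01  6.030e-01  1.416e+00  1.000e-03  1.121e+00 -1.680e+00]
shift cm [ 0.04  0.02 -0.01] turn [-0.     0.001  0.002] | zyaw 69.12
```

Tip is at about 0.094; continuing in small steps.

Request:
arm_command(
  plan=[
    [0.06,0,0,0,0,0,1],
    [0.06,0,0,0,0,0,1],
    [0.06,0,0,0,0,0,1],
  ],
)

```text
time: 11.45
position: [0.6182, -0.1915, 0.18]
tool_rot: [-0.402, 0.582, 0.401, 0.583]
ft_force: [-0.7, -0.3, 4.2]
grip_width: 0.0198
```

Request:
arm_command(
  plan=[
    [0.06,0,0,0,0,0,1],
    [0.06,0,0,0,0,0,1],
  ],
)

```text
time: 11.7
position: [0.6183, -0.1915, 0.1799]
tool_rot: [-0.402, 0.582, 0.4, 0.583]
ft_force: [-0.9, 0.5, 6.1]
grip_width: 0.0199
```

Request:
arm_command(
  plan=[
    [0.05,0,0,0,0,0,1],
    [0.05,0,0,0,0,0,1],
  ],
)

```text
time: 11.95
position: [0.6182, -0.1915, 0.1799]
tool_rot: [-0.402, 0.581, 0.4, 0.583]
ft_force: [-1.3, 0.3, 4.8]
grip_width: 0.0199
```

Contact, about 5 N, at TCP z 0.1799. I'll check from the stored depth whether that is the slot floor or the head top.

Run:
```python
from h import *
c=optics.camera_info("wrist")["tool_from_camera"]
for n in("w6","w4"):
    f=np.load(f"pics/{n}.npz"); T,d=f["T"],f["d"]
    v,u=np.indices(d.shape); uv=np.c_[u.ravel(),v.ravel()]
    o,r=wray(T,uv); _,rt=wray(np.eye(4),uv); P=(o+r*(d.ravel()/(rt@c[:3,2]))[:,None]).reshape(*d.shape,3)
    a=np.radians(69.15); q=P[...,:2]-[.6153,-.1901]; s=q@[np.cos(a),np.sin(a)]; t=q@[-np.sin(a),np.cos(a)]; rr=np.hypot(s,t)
    z=P[...,2]; k=(d>.25)
    for nm,m in (("deck",(rr>.018)&(rr<.03)),("head",(rr<.009)&(abs(s)>.0035)),("slot",(rr<.008)&(abs(s)<.0009))):
        m=m&k; print(n,nm,m.sum(),np.median(z[m]).round(4),z[m].std().round(4))
```

```text
w6 deck 1808 0.1027 0.0012
w6 head 163 0.0951 0.0008
w6 slot 35 0.0924 0.0007
w4 deck 1297 0.1027 0.002
w4 head 135 0.0951 0.0008
w4 slot 29 0.0922 0.0008
```

By depth the head top is at about 0.0944 and the floor at 0.0915. The tip at 0.094 suggests the blade is on the head top, so I'll probe sideways with a light press.

Request:
arm_command(
  plan=[
    [0.03,0,-0.05,0,0,0,1],
    [0.03,0,-0.05,0,0,0,1],
  ],
)

```text
time: 12.2
position: [0.6181, -0.1917, 0.1799]
tool_rot: [-0.402, 0.581, 0.4, 0.584]
ft_force: [-0.2, 1.5, 5.8]
grip_width: 0.0196
```

```bash
python3 s.py
```

```text
t 12.2 pos [ 0.61808 -0.19173  0.17994] F [-0.23  1.52  5.84] M [0.625 0.158 0.013] q [-0.474  0.603  1.418  0.003  1.117 -1.682]
shift cm [-0.01  0.03  0.02] turn [-0.001  0.002  0.004] | zyaw 69.12
```

Request:
arm_command(
  plan=[
    [0.02,0,-0.12,0,0,0,1],
    [0.02,0,-0.12,0,0,0,1],
  ],
)

```text
time: 12.45
position: [0.6179, -0.1921, 0.1799]
tool_rot: [-0.401, 0.58, 0.401, 0.585]
ft_force: [-0.5, 3.8, 5.1]
grip_width: 0.0195
```

```bash
python3 s.py
```

```text
t 12.45 pos [ 0.61789 -0.19215  0.17993] F [-0.51  3.8   5.14] M [ 0.912 -0.008  0.005] q [-0.477  0.603  1.419  0.007  1.117 -1.686]
shift cm [-0.01  0.02  0.06] turn [-0.001  0.006  0.004] | zyaw 69.08
```

Request:
arm_command(
  plan=[
    [0.02,-0.02,0.08,0,0,0,1],
    [0.05,0,0,0.08,0,0,1],
    [0.05,0,0,0.08,0,0,1],
  ],
)

```text
time: 12.82
position: [0.6184, -0.1922, 0.1799]
tool_rot: [-0.352, 0.611, 0.351, 0.616]
ft_force: [-0.9, 1.2, 6.4]
grip_width: 0.0198
```

```bash
python3 s.py
```

```text
t 12.825 pos [ 0.61843 -0.19221  0.1799 ] F [-0.92  1.22  6.4 ] M [ 0.401  0.268 -0.015] q [-0.476  0.603  1.418  0.005  1.116 -1.52 ]
shift cm [-0.01  0.08  0.03] turn [-0.165  0.005  0.005] | zyaw 59.67
```

Request:
arm_command(
  plan=[
    [0.05,0,0,0.07,0,0,1],
    [0.05,0,0,0.07,0,0,1],
  ],
)

```text
time: 13.08
position: [0.6184, -0.1923, 0.1799]
tool_rot: [-0.307, 0.635, 0.306, 0.639]
ft_force: [-1.9, 0.6, 6.7]
grip_width: 0.0197
```

```bash
python3 s.py
```

```text
t 13.075 pos [ 0.61837 -0.19227  0.17986] F [-1.95  0.58  6.68] M [0.224 0.364 0.086] q [-0.476  0.603  1.418  0.005  1.116 -1.375]
shift cm [-0.01  0.09  0.03] turn [-0.31   0.005  0.004] | zyaw 51.42
```

Request:
arm_command(
  plan=[
    [0.05,0,0,0.06,0,0,1],
    [0.05,0,0,0.06,0,0,1],
  ],
)

```text
time: 13.32
position: [0.6181, -0.1926, 0.1796]
tool_rot: [-0.267, 0.653, 0.266, 0.657]
ft_force: [-1.0, 0.7, 5.4]
grip_width: 0.0194
```

```bash
python3 s.py
python3 - <<'E'
from h import *
p,d,T=shot('w8'); cv2.imwrite("pics/c8.png",cv2.resize(p[165:225,233:333],None,fx=8,fy=8,interpolation=2))
E
```

```text
t 13.325 pos [ 0.6181  -0.19256  0.17962] F [-1.04  0.73  5.36] M [0.286 0.323 0.109] q [-0.476  0.603  1.419  0.004  1.115 -1.252]
shift cm [-0.04  0.09  0.06] turn [-0.433  0.004  0.004] | zyaw 44.36
t 13.325 pos [ 0.6181 -0.1926  0.1796] zyaw 44.36 down [ 5.7e-03  9.0e-04 -1.0e+00] q [-0.476  0.603  1.419  0.004  1.115 -1.252] F [-1.   0.7  5.4]
```

View pics/c8.png

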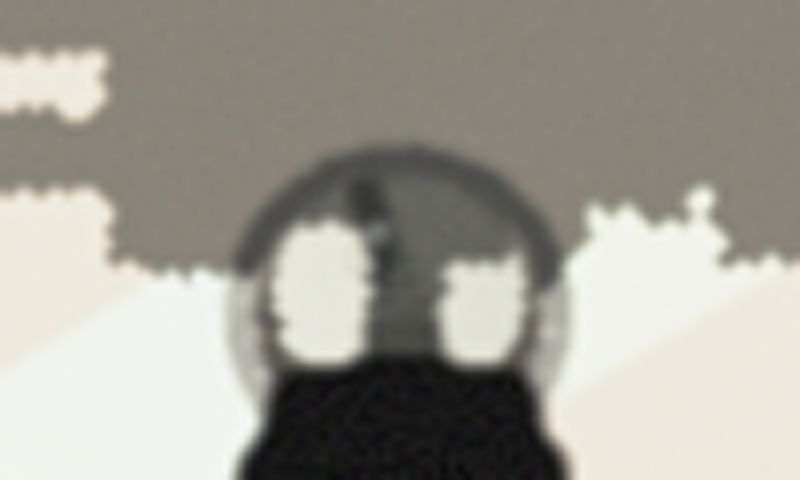

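View 12: the slot has followed clockwise, its end now at (365,190). Mz is about 0.11 N·m and z is sinking, so the blade is engaged in the slot. From here I'll turn about the driver's axis with a light press.

Request:
arm_command(
  plan=[
    [0.06,0.02,-0.05,0.09,0,0,1],
    [0.07,0,-0.03,0.09,0,0,1],
    [0.07,0,-0.03,0.09,0,0,1],
  ],
  grip_force=55,
)

```text
time: 13.75
position: [0.6173, -0.1932, 0.1789]
tool_rot: [-0.174, 0.683, 0.173, 0.688]
ft_force: [-2.0, 1.1, 6.0]
grip_width: 0.0197
```

```bash
cat > s.py <<'E'
from h import *
o=robot.get_obs(); T=tool(o); y=zyaw(T); a=np.radians(y); L=np.array([.6154,-.1904])
print("t",o["time"],"pos",o["position"].round(5),"F",o["ft_force"].round(2),"M",o["moment"].round(3),"q6",o["q"][5].round(3),"sunk mm",((.1799-o["position"][2])*1000).round(2),"turned",np.radians(69.1-y).round(3))
t=L-.003*np.array([-np.sin(a),np.cos(a)]); goal([*t,o["position"][2]],y,T)
E
python3 s.py
```

```text
t 13.75 pos [ 0.61731 -0.19316  0.17895] F [-2.05  1.08  6.  ] M [0.409 0.354 0.115] q6 -0.974 sunk mm 0.95 turned 0.711
shift cm [-0.    0.03 -0.04] turn [-0.     0.006  0.003] | zyaw 28.39
```

Request:
arm_command(
  plan=[
    [0.07,0.02,-0.05,0.1,0,0,1],
    [0.07,0,-0.03,0.1,0,0,1],
    [0.07,0,-0.03,0.1,0,0,1],
    [0.07,0,-0.03,0.1,0,0,1],
  ],
)

```text
time: 14.25
position: [0.6159, -0.1937, 0.1779]
tool_rot: [-0.03, 0.704, 0.029, 0.709]
ft_force: [-2.0, 1.2, 5.9]
grip_width: 0.0199
```

```bash
python3 s.py
```

```text
t 14.25 pos [ 0.6159  -0.19367  0.17795] F [-1.96  1.2   5.89] M [0.347 0.394 0.111] q6 -0.564 sunk mm 1.95 turned 1.122
shift cm [-0.    0.03 -0.02] turn [-0.     0.007  0.002] | zyaw 4.82
```

Request:
arm_command(
  plan=[
    [0.07,0.02,-0.04,0.1,0,0,1],
    [0.07,0,-0.03,0.1,0,0,1],
    [0.07,0,-0.03,0.1,0,0,1],
    [0.07,0,-0.03,0.08,0,0,1],
  ],
)

```text
time: 14.75
position: [0.6145, -0.1936, 0.177]
tool_rot: [0.108, 0.696, -0.109, 0.701]
ft_force: [-1.5, 1.1, 6.9]
grip_width: 0.0198
```

```bash
python3 s.py
```

```text
t 14.75 pos [ 0.61447 -0.19359  0.17703] F [-1.51  1.15  6.87] M [0.388 0.42  0.115] q6 -0.173 sunk mm 2.87 turned 1.513
shift cm [-0.    0.03 -0.01] turn [-0.     0.007  0.   ] | zyaw -17.58
```

Sunk 2.87 mm, about 0.2 rad left. Smaller steps now.

Request:
arm_command(
  plan=[
    [0.06,0.01,-0.03,0.06,0,0,1],
    [0.06,0,-0.02,0.06,0,0,1],
  ],
)

```text
time: 15.0
position: [0.614, -0.1934, 0.1767]
tool_rot: [0.15, 0.688, -0.151, 0.693]
ft_force: [-1.7, 1.2, 6.8]
grip_width: 0.0194
```

```bash
python3 s.py
```

```text
t 15.0 pos [ 0.61398 -0.19342  0.17669] F [-1.71  1.19  6.81] M [0.351 0.444 0.14 ] q6 -0.049 sunk mm 3.21 turned 1.636
shift cm [0.   0.03 0.  ] turn [ 0.     0.008 -0.   ] | zyaw -24.64
```

Request:
arm_command(
  plan=[
    [0.06,0,-0.02,0.05,0,0,1],
  ],
)

```text
time: 15.12
position: [0.6138, -0.1933, 0.1766]
tool_rot: [0.168, 0.684, -0.169, 0.689]
ft_force: [-2.2, 1.4, 6.6]
grip_width: 0.0201
```

```bash
python3 s.py
```

```text
t 15.125 pos [ 0.61378 -0.19332  0.17656] F [-2.23  1.42  6.56] M [0.339 0.39  0.063] q6 0.002 sunk mm 3.34 turned 1.687
shift cm [0.   0.03 0.01] turn [ 0.     0.008 -0.   ] | zyaw -27.57
```

Request:
arm_command(
  plan=[
    [0.06,0,-0.02,0.05,0,0,1],
    [0.06,0,-0.02,0.05,0,0,1],
  ],
)

```text
time: 15.38
position: [0.6136, -0.1932, 0.1765]
tool_rot: [0.203, 0.674, -0.204, 0.68]
ft_force: [-1.8, 1.3, 6.9]
grip_width: 0.0196
```

```bash
python3 s.py
```

```text
t 15.375 pos [ 0.61356 -0.19316  0.17652] F [-1.78  1.31  6.91] M [0.35  0.414 0.212] q6 0.105 sunk mm 3.38 turned 1.789
shift cm [0.   0.03 0.  ] turn [ 0.     0.008 -0.001] | zyaw -33.42
```

Request:
arm_command(
  plan=[
    [0.06,0,-0.01,0.03,0,0,1],
  ],
)

```text
time: 15.5
position: [0.6135, -0.1931, 0.1765]
tool_rot: [0.213, 0.671, -0.214, 0.677]
ft_force: [-2.4, 1.1, 7.2]
grip_width: 0.0198
```

```bash
python3 s.py
```

```text
t 15.5 pos [ 0.6135  -0.19307  0.17652] F [-2.39  1.1   7.19] M [0.319 0.408 0.166] q6 0.135 sunk mm 3.38 turned 1.82
shift cm [0.   0.03 0.  ] turn [ 0.     0.009 -0.001] | zyaw -35.16
```

The stop is reached: no more sink over the last 0.13 rad (3.38 mm in all) and torque up to about 0.2 N·m. I'll unwind within the blade's play, check the torque is gone, then lift.

Request:
arm_command(
  plan=[
    [0.02,0,0.03,-0.1,0,0,1],
    [0,0,0.02,-0.1,0,0,1],
    [0,0,0,0,0,0,1],
  ],
)

```text
time: 15.88
position: [0.6139, -0.1933, 0.1766]
tool_rot: [0.142, 0.689, -0.144, 0.695]
ft_force: [-2.1, 0.8, 4.5]
grip_width: 0.0198
```

```bash
python3 s.py
```

```text
t 15.875 pos [ 0.61389 -0.19326  0.17663] F [-2.13  0.77  4.5 ] M [0.289 0.262 0.023] q6 -0.07 sunk mm 3.27 turned 1.614
shift cm [0.   0.02 0.02] turn [-0.     0.009  0.001] | zyaw -23.38
```

Request:
arm_command(
  plan=[
    [-0.3,0,0,0,0,0,1],
    [-0.5,0,0,0,0,0,1],
    [-2,0,0,0,0,0,1],
    [-3,0,0,0,0,0,1],
    [-3,0,0,0,0,0,1],
    [0,0,2.5,0,0,0,1],
    [0,0,0,0,0,0,1],
  ],
)

```text
time: 16.75
position: [0.6358, -0.204, 0.2648]
tool_rot: [0.144, 0.69, -0.147, 0.694]
ft_force: [-0.5, 0.7, -0.6]
grip_width: 0.0195
```

Run:
```python
from h import *
p,d,T=shot('w9'); g=cv2.cvtColor(p,6).astype(float)
H=np.array([.6153,-.1901]); z0=.091
# sample head plane at z0 -> dark slot direction by weighted PCA
n=np.arange(-9,9.1,.5)/1000; X,Y=np.meshgrid(n,n); k=np.hypot(X,Y)<.009
q=wproj(T,np.c_[X[k]+H[0],Y[k]+H[1],np.full(k.sum(),z0)]).astype(np.float32)
v=cv2.remap(g.astype(np.float32),q[:,0],q[:,1],1).ravel()
XY=np.c_[X[k],Y[k]]
sc=[(v[abs(XY@[-np.sin(a),np.cos(a)]-o)<.0012].mean(),np.degrees(a),o) for a in np.radians(np.arange(-180,0,2)) for o in np.arange(-.003,.0031,.0005)]
print("darkest strip (val,yaw,offset)",sorted(sc)[:3],"mean",v.mean())
# driver points in tool frame
c=optics.camera_info("wrist")["tool_from_camera"]
for r in range(190,222,2):
    for u in (278,283,288):
        o,ry=wray(np.eye(4),(u,r)); P=(o+ry[0]*d[r,u]/(ry[0]@c[:3,2]))*1000
        if P[0]<84 and P[0]>-20: print((u,r),P.round(1),end=' ')
print(); goal([.516-.003,.3995,.27],96.7,T)
```

```text
t 16.75 pos [ 0.6358 -0.204   0.2648] zyaw -23.73 down [ 0.0046 -0.0046 -1.    ] q [-0.477  0.545  1.274 -0.002  1.317 -0.062] F [-0.5  0.7 -0.6]
darkest strip (val,yaw,offset) [(np.float32(114.75689), np.float64(-100.0), np.float64(-0.001)), (np.float32(115.126724), np.float64(-102.0), np.float64(-0.001)), (np.float32(115.66765), np.float64(-98.0), np.float64(-0.001))] mean 173.84984
(283, 198) [80.2  7.9 -1.1] (283, 200) [75.8  7.4 -1.1] (283, 202) [73.9  6.3 -1.1] (278, 204) [75.3  4.4 -4.9] (283, 204) [70.1  5.8 -1.1] (288, 204) [76.8  4.1  2.7] (278, 206) [68.7  4.6 -4.8] (283, 206) [64.4  5.7 -1.1] (288, 206) [71.   4.   2.6] (278, 208) [63.6  4.5 -4.7] (283, 208) [58.   6.  -1.1] (288, 208) [64.5  4.2  2.5] (278, 210) [15.1 16.4 -4. ] (283, 210) [14.2 16.7 -1.1] (288, 210) [14.9 16.5  1.7] (278, 212) [ 9.4 16.9 -3.9] (283, 212) [11.  16.4 -1.1] (288, 212) [11.6 16.2  1.7] (278, 214) [ 6.6 16.6 -3.8] (283, 214) [ 6.7 16.5 -1.1] (288, 214) [ 7.8 16.2  1.6] (278, 216) [ 2.7 16.6 -3.8] (283, 216) [ 2.9 16.5 -1.1] (288, 216) [ 2.5 16.6  1.5] (278, 218) [ 0.2 16.2 -3.8] (283, 218) [ 0.5 16.1 -1.1] (288, 218) [-0.2 16.4  1.5] (278, 220) [-3.6 16.3 -3.7] (283, 220) [-3.5 16.3 -1.1] (288, 220) [-4.2 16.5  1.4] 
shift cm [ -0.86  50.3  -35.53] turn [-2.102e+00  1.000e-03  8.000e-03] | zyaw -23.73
```

The slot now lies at yaw −100°. Full lock should be −100.4°, so the lock is home. Carrying the driver back.

Request:
arm_command(
  plan=[
    [0,4.57,-3.23,0,0,0,1],
    [0,4.57,-3.23,0,0,0,1],
    [0,4.57,-3.23,0,0,0,1],
    [0,4.57,-3.23,0,0,0,1],
    [0,4.57,-3.23,0,0,0,1],
    [0,4.57,-3.23,0,0,0,1],
    [0,4.57,-3.23,0,0,0,1],
    [0,4.57,-3.23,0,0,0,1],
    [0,4.57,-3.23,0,0,0,1],
    [0,4.57,-3.23,0,0,0,1],
    [0,4.57,-3.23,0,0,0,1],
    [0,0,0,0,0,0,1],
  ],
)

```text
time: 18.3
position: [0.4969, 0.4158, 0.2564]
tool_rot: [0.144, 0.696, -0.151, 0.687]
ft_force: [-0.2, -1.8, -0.8]
grip_width: 0.0196
```

Request:
arm_command(
  plan=[
    [0,0,0,-0.18,0,0,1],
    [0,0,0,-0.18,0,0,1],
    [0,0,0,-0.18,0,0,1],
    [0,0,0,-0.18,0,0,1],
    [0,0,0,-0.18,0,0,1],
    [0,0,0,-0.18,0,0,1],
    [0,0,0,-0.18,0,0,1],
    [0,0,0,-0.18,0,0,1],
    [0,0,0,-0.18,0,0,1],
    [0,0,0,-0.18,0,0,1],
    [0,0,0,-0.18,0,0,1],
    [0,0,0,-0.12,0,0,1],
  ],
)

```text
time: 19.8
position: [0.4895, 0.3944, 0.2501]
tool_rot: [-0.537, 0.473, 0.543, 0.441]
ft_force: [0.1, 0.4, -0.7]
grip_width: 0.0197
```

Run:
```python
from h import *
p,d,T=shot('w10')
a=np.radians(96.7); t=np.array([.516,.3995])-.002*np.array([-np.sin(a),np.cos(a)]); goal([*t,.20],96.7,T)
h=wproj(T,[.516,.3995,.07])[0]; print("hole pred",h,"middle",wproj(T,[.5221,.3297,.07]),"tip",wproj(np.eye(4),[.086,.002,0]))
g=cv2.cvtColor(p,6)
# holes: dark blobs on the block top, as detected circles
r=cv2.GaussianBlur(g,(3,3),0); x,y=h.astype(int); c=cv2.resize(r[y-30:y+30,x-110:x+60],None,fx=4,fy=4)
H=cv2.HoughCircles(c,cv2.HOUGH_GRADIENT,1,60,param1=80,param2=18,minRadius=20,maxRadius=60)
if H is not None:
    for q in H[0]: u=[x-110+q[0]/4,y-30+q[1]/4]; print(np.round(u,1),q[2]/4,wplane(T,u,.07).round(4))
```

```text
t 19.8 pos [0.4895 0.3944 0.2501] zyaw 99.55 down [-0.0357 -0.0294 -0.9989] q [ 0.505  0.525  1.355 -0.009  1.307 -1.23 ] F [ 0.1  0.4 -0.7]
shift cm [ 4.89 -3.1   0.17] turn [ 0.049 -0.024 -0.04 ] | zyaw 99.55
hole pred [286.67189373 215.30452449] middle [[223.62916082 209.90430296]] tip [[282.05127112 204.64176123]]
[224.4 209.6] 8.025 [[0.5216 0.3305 0.07  ]]
[273.1 203.9] 7.2 [[0.5059 0.3828 0.07  ]]
[301.1 200.4] 11.85 [[0.4969 0.4121 0.07  ]]
```

Request:
arm_command(
  plan=[
    [1.0,-3.1,0.2,0.049,-0.024,-0.04,1],
    [1.5,0,0,0,0,0,1],
    [1.5,0,0,0,0,0,1],
    [0,0,0,0,0,0,1],
  ],
)

```text
time: 20.35
position: [0.5165, 0.3967, 0.2056]
tool_rot: [-0.527, 0.474, 0.528, 0.469]
ft_force: [-0.5, -0.1, -0.4]
grip_width: 0.0198
```

```bash
cat > b.py <<'E'
from h import *
o=robot.get_obs(); T=tool(o); a=np.radians(96.7); t=np.array([.516,.3998])-.002*np.array([-np.sin(a),np.cos(a)])
print(o["position"].round(4),o["ft_force"].round(1),T[:3,0].round(4)); goal([*t,.094],96.7,T)
E
python3 b.py
```

```text
[0.5165 0.3967 0.2056] [-0.5 -0.1 -0.4] [-0.0061 -0.0045 -1.    ]
shift cm [11.15 -0.26  0.36] turn [-0.005 -0.004 -0.007] | zyaw 96.43
```

Request:
arm_command(
  plan=[
    [1.5,-0.18,0.32,-0.005,-0.004,-0.007,1],
    [0.8,0,0,0,0,0,1],
    [0,0,0,0,0,0,1],
  ],
)

```text
time: 20.72
position: [0.5171, 0.4005, 0.1811]
tool_rot: [-0.529, 0.469, 0.529, 0.47]
ft_force: [-0.1, 0.6, -1.0]
grip_width: 0.0195
```

```bash
python3 b.py
python3 - <<'E'
from h import *
p,d,T=shot('w11'); 
print("hole",wproj(T,[.516,.3998,.07]),"tip",wproj(np.eye(4),[.086,.002,0]))
E
```

```text
[0.5171 0.4005 0.1811] [-0.1  0.6 -1. ] [ 2.e-04  3.e-04 -1.e+00]
shift cm [ 8.71 -0.08 -0.06] turn [0.001 0.    0.   ] | zyaw 96.78
t 20.725 pos [0.5171 0.4005 0.1811] zyaw 96.78 down [ 2.e-04  3.e-04 -1.e+00] q [ 0.488  0.612  1.395  0.     1.134 -1.201] F [-0.1  0.6 -1. ]
hole [[281.44815915 198.28842092]] tip [[282.08767928 204.64790132]]
```

Request:
arm_command(
  plan=[
    [1,-0.07,-0.05,0,0,0,1],
    [1,0,0,0,0,0,1],
    [1,0,0,0,0,0,1],
    [1,0,0,0,0,0,1],
  ],
)

```text
time: 21.28
position: [0.519, 0.4008, 0.1404]
tool_rot: [0.529, -0.468, -0.528, -0.471]
ft_force: [-0.2, 0.4, -1.4]
grip_width: 0.0194
```

Request:
arm_command(
  plan=[
    [1,0,0,0,0,0,1],
    [1,0,0,0,0,0,1],
    [1,0,0,0,0,0,1],
    [0.6,0,0,0,0,0,1],
  ],
)

```text
time: 21.78
position: [0.5188, 0.4006, 0.1008]
tool_rot: [0.529, -0.469, -0.528, -0.47]
ft_force: [-0.6, 1.3, -1.0]
grip_width: 0.0197
```

Request:
arm_command(
  plan=[
    [0.15,0,0,0,0,0,1],
    [0.1,0,0,0,0,0,1],
    [0.1,0,0,0,0,0,1],
  ],
)

```text
time: 22.15
position: [0.519, 0.4007, 0.0971]
tool_rot: [0.529, -0.469, -0.528, -0.471]
ft_force: [-0.3, 0.0, -0.5]
grip_width: 0.0199
```

```bash
python3 b.py
```

```text
[0.519  0.4007 0.0971] [-0.3  0.  -0.5] [ 0.0024  0.0015 -1.    ]
shift cm [ 0.31  0.11 -0.06] turn [0.001 0.001 0.003] | zyaw 96.78
```

Now smaller steps until the shoulder touches.

Request:
arm_command(
  plan=[
    [0.1,0.08,-0.05,0,0,0,1],
    [0.08,0,0,0,0,0,1],
    [0.06,0,0,0,0,0,1],
  ],
)

```text
time: 22.52
position: [0.5189, 0.4006, 0.0968]
tool_rot: [0.529, -0.468, -0.528, -0.471]
ft_force: [-1.6, 0.6, 2.9]
grip_width: 0.0196
```

Request:
arm_command(
  plan=[
    [0.05,0,0,0,0,0,1],
    [0.05,0,0,0,0,0,1],
  ],
)

```text
time: 22.78
position: [0.5189, 0.4006, 0.0968]
tool_rot: [0.529, -0.468, -0.528, -0.471]
ft_force: [-1.9, -1.1, 5.1]
grip_width: 0.0196
```

```bash
python3 b.py
```

```text
[0.5189 0.4006 0.0968] [-1.9 -1.1  5.1] [ 0.0051  0.0029 -1.    ]
shift cm [ 0.28  0.1  -0.05] turn [0.002 0.002 0.005] | zyaw 96.8
```

Contact at TCP z 0.0968. The shoulder is on the wood, and this fits the slot-floor contact at 0.091. Releasing and retreating.

Request:
arm_command(
  plan=[
    [0,0,0,0,0,0,2.3],
    [0,0,0,0,0,0,3.5],
    [0,0,0,0,0,0,4.5],
    [0,0,0,0,0,0,4.5],
    [-2,0,0,0,0,0,4.5],
    [-5,0,0,0,0,0,4.5],
    [-5,0,0,0,0,0,4.5],
    [-5,0,0,0,0,0,4.5],
    [0,5,0,0,0,0,4.5],
    [0,5,0,0,0,0,4.5],
    [0,0,0,0,0,0,4.5],
  ],
)

```text
time: 24.15
position: [0.4187, 0.389, 0.2795]
tool_rot: [0.53, -0.464, -0.527, -0.476]
ft_force: [0.6, -0.7, -0.1]
grip_width: 0.0451
```

Run:
```python
from h import *
p,d,T=shot('w12'); c=optics.camera_info("wrist")["tool_from_camera"]
v,u=np.indices(d.shape); uv=np.c_[u.ravel(),v.ravel()]; o,r=wray(T,uv); _,rt=wray(np.eye(4),uv)
P=(o+r*(d.ravel()/(rt@c[:3,2]))[:,None]); k=d.ravel()>.08; P=P[k]
rr=np.hypot(P[:,0]-.517,P[:,1]-.3998); h=P[(rr<.03)&(P[:,2]>.085)&(P[:,2]<.17)]
print("driver pts",len(h),"top z",np.percentile(h[:,2],[50,95,99]).round(4)); t=h[h[:,2]>.143]; print("top face",cv2.minAreaRect(t[:,:2].astype(np.float32)))
b=P[(rr<.06)&(abs(P[:,2]-.07)<.006)]; print("block z",np.median(b[:,2]))
t=optics.camera("top"); cv2.imwrite("pics/top1.png",t[0]); a=cv2.imread("pics/top0.png")
df=(cv2.absdiff(a,t[0]).max(2)>60).astype(np.uint8)
for q in cv2.findContours(df,0,1)[0]:
    if cv2.contourArea(q)>15: print("changed",cv2.boundingRect(q))
print(robot.get_obs()["ft_force"])
```

```text
t 24.15 pos [0.4187 0.389  0.2795] zyaw 96.72 down [ 0.0151  0.0095 -0.9998] q [ 0.553  0.385  1.513  0.     1.225 -1.135] F [ 0.6 -0.7 -0.1]
driver pts 335 top z [0.1502 0.152  0.1524]
top face ((0.5193037986755371, 0.40146613121032715), (0.023356078192591667, 0.018941061571240425), 7.445199966430664)
block z 0.07045365460385478
changed (295, 409, 9, 11)
changed (247, 402, 14, 10)
changed (245, 384, 18, 18)
changed (235, 382, 8, 6)
changed (520, 380, 40, 19)
changed (519, 374, 5, 13)
changed (549, 333, 11, 40)
changed (516, 324, 44, 18)
changed (199, 302, 320, 118)
changed (122, 284, 6, 6)
changed (25, 228, 24, 20)
changed (9, 221, 128, 199)
changed (124, 188, 17, 24)
changed (159, 171, 27, 22)
[ 0.4180128   0.04500721 -0.71889269]
```

Top face reads 0.150–0.152, against 0.148 expected. I'll compare with the depth before the grasp, and check the bystanders by height map and blue mask.

Run:
```python
from h import *
c=optics.camera_info("wrist")["tool_from_camera"]
for n in("w1","w2","w12"):
    f=np.load(f"pics/{n}.npz"); T,d=f["T"],f["d"]
    v,u=np.indices(d.shape); uv=np.c_[u.ravel(),v.ravel()]; o,r=wray(T,uv); _,rt=wray(np.eye(4),uv)
    P=(o+r*(d.ravel()/(rt@c[:3,2]))[:,None]); P=P[(d.ravel()>.08)]
    rr=np.hypot(P[:,0]-.516,P[:,1]-.4); h=P[(rr<.018)&(P[:,2]>.14)&(P[:,2]<.17)]; b=P[(rr<.1)&(abs(P[:,2]-.07)<.006)]
    print(n,len(h),np.percentile(h[:,2],[50,80,95]).round(4) if len(h) else 0,"block",np.median(b[:,2]).round(4))
a=cv2.imread("pics/top0.png"); b,d1=optics.camera("top"); d0=np.load("pics/top0.npy")
def blue(i): q=cv2.inRange(i,(90,0,0),(255,70,60)); m=cv2.moments(q[180:215,110:150],True); return m["m10"]/m["m00"]+110,m["m01"]/m["m00"]+180,m["m00"]
print(blue(a),blue(b))
df=((abs(d0-d1)>.015)&(d0>0)&(d1>0)).astype(np.uint8)
df=cv2.morphologyEx(df,cv2.MORPH_OPEN,np.ones((3,3)))
for q in cv2.findContours(df,0,1)[0]: print("depth changed",cv2.boundingRect(q))
```

```text
w1 641 [0.149  0.1511 0.1518] block 0.0707
w2 1236 [0.1491 0.1511 0.1518] block 0.0707
w12 332 [0.1502 0.1513 0.152 ] block 0.0705Traceback (most recent call last):
  File "<stdin>", line 11, in <module>
  File "<stdin>", line 10, in blue
ZeroDivisionError: float division by zero
```

The driver is seated at the same height as before the grasp: 0.1518 then, 0.1520 now, at the 95th percentile. The blue mask failed on its thresholds, so I'll use depth for the bystanders, then hand in.

Run:
```python
from h import *
a=cv2.imread("pics/top0.png"); b=cv2.imread("pics/top1.png"); d1=optics.camera("top")[1]; d0=np.load("pics/top0.npy")
def blue(i):
    j=i[180:215,110:150].astype(int); m=(j[...,0]-j[...,2]>50); y,x=np.nonzero(m); return x.mean()+110,y.mean()+180,m.sum()
print(blue(a),blue(b))
df=((abs(d0-d1)>.015)&(d0>0)&(d1>0)).astype(np.uint8); df=cv2.morphologyEx(df,cv2.MORPH_OPEN,np.ones((3,3)))
for q in cv2.findContours(df,0,1)[0]: print("depth changed",cv2.boundingRect(q),np.median((d1-d0)[cv2.drawContours(np.zeros_like(df),[q],-1,1,-1)>0]).round(3))
```

```text
(np.float64(129.63855421686748), np.float64(192.81927710843374), np.int64(83)) (np.float64(nan), np.float64(nan), np.int64(0))
depth changed (215, 301, 345, 119) 0.707
depth changed (4, 219, 134, 201) -0.659
depth changed (124, 188, 16, 14) 0.136
depth changed (160, 175, 24, 15) -0.023<stdin>:4: RuntimeWarning: Mean of empty slice.
  ret = ret.dtype.type(ret / rcount)
```

The blue decoy changed from standing to lying. I'll check when: the blue points' position and height in w1 (t=3.1, arm never below 0.297 m) against later frames.

Run:
```python
from h import *
c=optics.camera_info("wrist")["tool_from_camera"]
def rep(n,P,i,k):
    j=i.astype(int); m=(j[...,0]-j[...,2]>50)&(j[...,0]-j[...,1]>30)&k&(P[...,1]>.15)&(P[...,2]<.2)
    q=P[m]; print(n,len(q),np.median(q,0).round(3) if len(q) else "","z 5-95%",np.percentile(q[:,2],[5,95]).round(3) if len(q) else "")
for n in("w1","w2","w3","w10","w12"):
    f=np.load(f"pics/{n}.npz"); T,d=f["T"],f["d"]; v,u=np.indices(d.shape); uv=np.c_[u.ravel(),v.ravel()]; o,r=wray(T,uv); _,rt=wray(np.eye(4),uv)
    rep(n,(o+r*(d.ravel()/(rt@c[:3,2]))[:,None]).reshape(*d.shape,3),cv2.imread(f"pics/{n}.png"),d>0)
rep("top0",cloud("top",np.load("pics/top0.npy")),cv2.imread("pics/top0.png"),True)
t=optics.camera("top"); rep("top now",cloud("top",t[1]),t[0],t[1]>0)
t=optics.camera("scene"); rep("scene now",cloud("scene",t[1]),t[0],t[1]>0)
```

```text
w1 253 [0.656 0.293 0.024] z 5-95% [0.014 0.027]
w2 0  z 5-95% 
w3 0  z 5-95% 
w10 0  z 5-95% 
w12 0  z 5-95% 
top0 83 [0.614 0.356 0.141] z 5-95% [0.076 0.147]
top now 243 [0.669 0.261 0.023] z 5-95% [0.016 0.029]
scene now 271 [0.68  0.258 0.021] z 5-95% [0.016 0.025]
```

The blue decoy was already lying at t=3.1 s, when nothing of mine had been below z ≈ 0.28. It stood on its tip and toppled on its own, so I'll leave it alone. Handing in.

```bash
python3 -c "
from rig import robot,workorder
print(robot.get_obs()['time'],workorder.hand_in())"
```

```text
the job is handed in; nothing more can be done
24.45 None
```

The scale is locked and the driver is back in the block, handed in at 24.5 s. Two points need noting: the blue driver is now lying down, and some of the counter could not be checked at the end.

**What I did:** I took the flat black driver from the +y hole and set its blade in the lock's slot. I turned it clockwise to the stop, pressing with about 5–7 N (7.2 N was the highest reading). Then I unwound the twist, lifted out, and stood the driver back in its own hole.

**Lock checks:**
- **Slot angle:** the slot went from −20.9° to −100°. Full lock should be −100.4°.
- **Sink:** the lock sank 3.38 mm and then stopped. It had started about 0.1 rad in, so that agrees with the stop.
- **Torque:** it ran at about 0.11 N·m and rose to about 0.2 N·m at the stop, well under the 0.4 limit.

**Block check:** the handle's top is at the same height as before I took it (0.152 m both times). The shoulder met the wood with about 5 N.

**What disagreed or stayed unchecked:**
- **Driver grip height:** the driver sat about 3 mm lower in the gripper than I assumed. At first the contact looked like the top of the head rather than the slot floor. A few small sideways and turning probes showed the blade was in the slot.
- **Blue driver:** it stood on the counter at the start and now lies there. A picture at 3.1 s already shows it down, when the gripper had not been below about 0.28 m. I take it that it fell by itself.
- **Unseen areas:** in the final top view the arm hid part of the counter, including the white driver, so I could not check there. Apart from the blue driver, the final depth comparison shows no other change in the visible part.

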